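# Empty the vial dispenser with its rocking lever

### The arm

A 7-joint arm with a two-finger parallel gripper is mounted at the origin on a cart in front of the work surface, level with it; the furniture and walls round the work are solid. World frame = base frame: x ahead of the robot, y to its left, z up, the work surface at z = 0. Lengths are in m, angles in rad, forces in N, time in s.
With the tool pointing down it reaches from about 0.4 to 0.875 m from the base axis. Payload 19.3 kg.
Tool frame: the origin (TCP) lies between the finger pads; the fingertips stand manip.nose_length ahead of it and the grasp point (between the pads) lies 6 mm ahead of it (manip.nose_length is the distance from the TCP to the fingertips, in m); z points along the fingers, y is the line along which they close (so a half turn about z gives the same grasp; the last joint's range is limited). The gripper opens to 85 mm and grips with 20 to 120 N. Pads are 22 mm wide; open, the fingers measure 114 mm over their backs; the gripper's body (76 mm by 85 mm) begins 54 mm behind the grasp point. The pads swing forward as they close: fully open they stand 13 mm farther back than shut.
Start: joints at [-1.231, 0.521, -0.036, 1.599, 0.021, 1.021, -0.113], TCP at [0.249, 0.573, 0.221] pointing down, gripper open.
Joint ranges: [-2.91, 2.91], [-0.3, 2.13], [-1.5, 1.42], [0.17, 2.43], [-1.26, 4.41], [0.16, 1.93], [-2.52, 2.52]. Speed limits (rad/s): [1.89, 1.89, 2.39, 2.39, 3.01, 3.01, 3.01].

### API

Orientations are given as a unit quaternion [x, y, z, w].
In Python, from bench import manip gives the robot as it stands.
- The arm moves only by the tool send_rows, never from a script. Its arguments are lists of equal length, an entry for each row: "gripper": the gripper command: -1 is shut, 1 is fully open, values between are in proportion; "linear": the shift along the world's x, y, z each as a share of 0.3 m, from -1 to 1, a list of three; "turn": the turn, a rotation vector about the world's x, y, z each as a share of 2 rad, from -1 to 1, a list of three. In form: {"gripper": [gripper, ...], "linear": [[dx, dy, dz], ...], "turn": [[rx, ry, rz], ...]}. A call has 1 to 5 rows; each row is the pose to reach, as a shift and turn from the pose commanded when the call began; what a row does not reach only later rows make up. A row lasts 1/10 s, in which the tool goes at most 50 mm and 8.59 degrees, less where a joint would pass 70% of its speed; a pose out of reach is approached as far as the arm can. A call with a number of a shift or a turn outside -1 to 1 is refused whole. A call with a gripper value outside its range is refused whole. The fingers move at their own pace and stop on an object; "force" is the grip in N (left out, the last holds). Time passes only in rows, so rows that repeat a pose let the fingers close. It gives the time, the measured TCP pose, the force, the opening and the grip force at its end, in the units of the state.
- manip.sense(): the state, without advancing time (a new reading comes with each control period).
- manip.read_camera(name): name is "scene" or "side" or "wrist"; returns a dict with "img" (384x512x3 uint8, red, green, blue), "K" (3x3 intrinsics, pixels), "world_to_cam" (4x4, takes a point from world to camera coordinates); the wrist camera has in their place "mount" (4x4, takes a point from camera to tool coordinates, whose origin is the TCP and whose axes are the flange's). Camera axes: x right, y up, looking along -z (the intrinsics and any distortion apply to the point x, -y, -z); pixel columns grow to the right and rows downward; lengths in m; the calibration is good to about 2 mm. A picture is of the moment at which its call begins: read the wrist's pose just before it. There is no depth.
- manip.finish_job(): hands the job in; it is judged then, once.
The state is a dict: "time": time; "qpos": joint angles; "qvel": joint speeds; "effort": joint torques, N m; "tcp_pos": TCP position; "tool_rot": TCP orientation; "ft_force": force on the tool from outside, world axes, zero at the start; "torque": the same for the moment, N m; "opening": finger opening in m; "gripper_force": force on a finger pad.
Only numpy, scipy, OpenCV 4.12 (cv2) and the standard library are available. Lean on these libraries where they do the work, as an engineer would, in place of code of your own. Each camera call takes 0.05 s, during which the arm holds its last target. There are 200 camera calls.

### The job

Let the three slim vials out of their dispenser: with the fingertips press down the paddle at the rear of its rocking lever, so that the gate at the other end lifts, and keep it down until all three vials have rolled into the catch pocket in front. Then let the paddle come back up so that the gate is fully shut again. Touch neither the vials nor the gates with the fingers, pinch and lift nothing, keep the dispenser with the two stout bottles shut, and do not disturb the beaker, the brown bottle or the petri dish.

Things in the scene. Friction and masses are not known exactly. Their poses are not given: they have to be found in the camera images.
- vial_dispenser: sheet-metal dispenser with clear sides, fixed, 313 mm long, 100 wide, 108 high; holds three slim vials behind its gate. Origin on the table under the lever's pivot (z 0.095); -x end (to the robot): catch pocket. A 74 mm wide lane slopes 8 degrees down to it, floor 34 mm high at the gate. Over the lane a rocking lever: two side arms, gate plate at the front end, flat ribbed paddle at the rear (+x) end
- bottle_dispenser: sheet-metal dispenser with clear sides, fixed, 313 mm long, 100 wide, 108 high; holds two stout bottles; else same as the other. Origin on the table under the lever's pivot (z 0.095); -x end (to the robot): catch pocket. A 74 mm wide lane slopes 8 degrees down to it, floor 34 mm high at the gate. Over the lane a rocking lever: two side arms, gate plate at the front end, flat ribbed paddle at the rear (+x) end
- vial_pocket (a point): centre of the floor of the vial dispenser's catch pocket, 3 mm above the table; an open-topped tray 104 mm long (x), 86 mm wide (y), walls 30 mm high, at its robot side
- vial_paddle (a point): centre of the top face of the flat ribbed paddle (36 x 36 mm, 6 mm thick) at the rear (+x) end of the vial dispenser's lever; moves with it. At rest at x 0.105, y 0, z 0.103 of the dispenser's frame, level, with free space under it; fully pressed it is 43 mm lower
- bottle_paddle (a point): centre of the top face of the flat ribbed paddle (36 x 36 mm, 6 mm thick) at the rear (+x) end of the bottle dispenser's lever; moves with it. At rest at x 0.105, y 0, z 0.103 of the dispenser's frame, level, with free space under it; fully pressed it is 43 mm lower
- vial_lever (a joint): angle of the vial dispenser's rocking lever: 0 at rest, gate shut; grows as the paddle goes down and the gate rises; stop at 0.42. A spring brings it back to 0 when let go. Pressing at the paddle's centre takes about 3 N at first and 5 N at the stop. From about 0.22 the vials roll out under the gate; all are out within about 2 s at full press
- bottle_lever (a joint): angle of the bottle dispenser's rocking lever: 0 at rest, gate shut; grows as the paddle goes down and the gate rises; stop at 0.42. A spring brings it back to 0 when let go. Pressing at the paddle's centre takes about 3 N at first and 5 N at the stop. It is to stay shut
- vial_gate (a point): middle of the clear plastic gate plate (4 x 97 x 62 mm, a 14 mm steel flange along its top) at the front end of the vial dispenser's lever, across the lane; tilts and rises with the lever
- bottle_gate (a point): middle of the clear plastic gate plate (4 x 97 x 62 mm, a 14 mm steel flange along its top) at the front end of the bottle dispenser's lever, across the lane; tilts and rises with the lever
- tubvial_1_mid (a point): centre of a slim screw-cap vial, diameter 22 mm, 66 mm long, z along its axis; lies across the lane and rolls
- tubvial_2_mid (a point): centre of a slim screw-cap vial, diameter 22 mm, 66 mm long, z along its axis; lies across the lane and rolls
- tubvial_3_mid (a point): centre of a slim screw-cap vial, diameter 22 mm, 66 mm long, z along its axis; lies across the lane and rolls
- btl_small_1_mid (a point): centre of a stout screw-cap bottle, diameter 35 mm, 62 mm long, z along its axis; lies across its lane; to be left there
- btl_small_2_mid (a point): centre of a stout screw-cap bottle, diameter 35 mm, 62 mm long, z along its axis; lies across its lane; to be left there
- beaker: clear beaker, 56 mm wide, 69 mm high, upright behind the dispensers; a bystander; origin at its underside
- btl_amber_3: brown bottle with a cap, 50 mm wide, 89 mm high, upright at the right; a bystander; origin at its underside
- petri_4: petri dish, 60 mm wide, 15 mm high, at the left; a bystander; origin at its underside
- tubvial_1: the same slim vial, origin at the centre of its underside (the end away from the cap), z towards the cap
- tubvial_2: the same slim vial, origin at the centre of its underside (the end away from the cap), z towards the cap
- tubvial_3: the same slim vial, origin at the centre of its underside (the end away from the cap), z towards the cap
- btl_small_1: the same stout bottle, origin at the centre of its underside (the end away from the cap), z towards the cap
- btl_small_2: the same stout bottle, origin at the centre of its underside (the end away from the cap), z towards the cap
Not all that is in view belongs to the job. Leave any orange look-alike of the tubvial_3 alone.

How it is judged:
By the outcome, as a careful person would: the job done as asked, in the order asked, and still so for the second after the job is handed in, with the robot touching nothing.
It also fails if it takes over 29 s, if anything falls off the work surface, if the arm or the gripper's body presses on something with over 40 N, if the wrist force passes 120 N, or if a joint passes its speed limit or range.

## Working session

There is one attempt and no reset: what is moved stays moved. The work goes in short steps, Python scripts to look and compute and a tool call to move; the robot and the scene stay as the last step left them, time stands still between calls to the robot, and variables do not carry over. Pictures are saved under pics/ and viewed, at most 10 in all, crops included, and the job is handed in when it is done.

Besides the shell and the picture viewer there is one more tool, called after "Emit:" by a JSON object that holds its "fn" and its "kwargs". send_rows: Moves the arm, as the interface text tells. Shift numbers are shares of 0.3 m and turn numbers shares of 2 rad, none past 1 either way. Its arguments: {"type":"object","properties":{"gripper":{"type":"array"},"linear":{"type":"array"},"turn":{"type":"array"},"force":{"type":"number"}},"required":["gripper","linear","turn"]}

```bash
mkdir -p pics && python3 - <<'E'
from bench import manip
import cv2,numpy as np
s=manip.sense();print({k:np.round(v,4).tolist() for k,v in s.items()},manip.nose_length)
for n in("scene","side"):
    c=manip.read_camera(n);cv2.imwrite(f"pics/{n}0.png",c["img"][:,:,::-1]);print(n,np.round(c["K"],1).tolist(),np.round(c["world_to_cam"],3).tolist(),[k for k in c])
    np.savez(f"{n}.npz",**{k:np.array(v) for k,v in c.items()})
E
```

```text
{'time': 0.0, 'qpos': [-1.2313, 0.522, -0.0363, 1.6, 0.0212, 1.021, -0.1128], 'qvel': [0.0002, -0.0004, 0.0013, 0.0004, 0.001, 0.0012, 0.0009], 'effort': [0.0009, -92.7106, 1.9806, -36.9915, 0.0179, 0.0083, 0.0], 'tcp_pos': [0.2489, 0.573, 0.2203], 'tool_rot': [0.2034, 0.9791, -0.0005, -0.0001], 'ft_force': [0.0669, -0.46, 0.0666], 'torque': [0.0396, -0.0428, 0.0094], 'gripper_force': 0.0, 'opening': 0.0853} 0.025
scene [[466.4, 0.0, 249.5], [0.0, 466.4, 187.8], [0.0, 0.0, 1.0]] [[0.446, -0.895, -0.011, -0.239], [0.351, 0.164, 0.922, -0.291], [-0.823, -0.415, 0.387, -1.137], [0.0, 0.0, 0.0, 1.0]] ['img', 'K', 'world_to_cam']
side [[407.3, 0.0, 260.8], [0.0, 407.3, 194.4], [0.0, 0.0, 1.0]] [[0.974, -0.225, -0.001, -0.556], [0.143, 0.611, 0.778, -0.158], [-0.175, -0.759, 0.628, -1.018], [0.0, 0.0, 0.0, 1.0]] ['img', 'K', 'world_to_cam']
```

View pics/scene0.png

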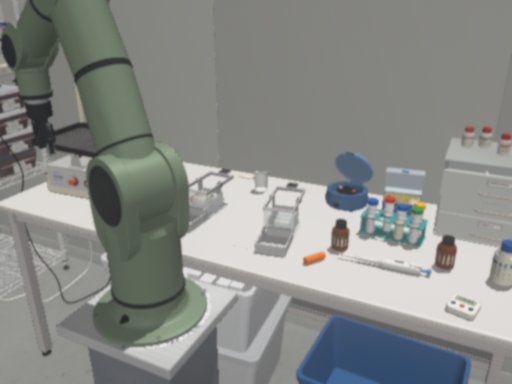

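View pics/side0.png

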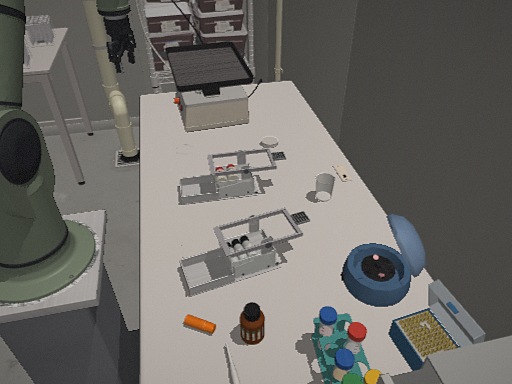

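The side view shows two dispensers. One is at about (225,178), with reddish caps and its paddle at (279,156). The other is at about (240,250), with black caps and its paddle at (300,217). I'll enlarge both to tell vials from bottles.

```bash
cat > h.py <<'E'
import numpy as np,cv2
def load(n): return np.load(f"{n}.npz")
def ray(c,uv):
    W=c["world_to_cam"];R=W[:3,:3];o=-R.T@W[:3,3];K=c["K"]
    d=np.array([(uv[0]-K[0,2])/K[0,0],-(uv[1]-K[1,2])/K[1,1],-1.]);return o,R.T@d
def onz(c,uv,z):
    o,d=ray(c,uv);return o+d*(z-o[2])/d[2]
def proj(c,p):
    W=c["world_to_cam"];q=W[:3,:3]@p+W[:3,3];K=c["K"]
    return np.array([K[0,0]*q[0]/-q[2]+K[0,2],K[1,1]*-q[1]/-q[2]+K[1,2]])
E
python3 - <<'E'
from h import *
c=load("side");im=c["img"]
for n,uv in(("A",(279,156)),("B",(300,217))):
    print(n,onz(c,uv,.103))
a=cv2.resize(im[140:295,170:320][:,:,::-1],None,fx=3.8,fy=3.8,interpolation=cv2.INTER_CUBIC)
cv2.imwrite("pics/crop_side.png",a)
# dark paddle blobs
for n in("side","scene"):
    c=load(n);g=c["img"].max(2)
    m=(g<85).astype(np.uint8);k,l,st,ce=cv2.connectedComponentsWithStats(m)
    for i in range(1,k):
        if 25<st[i,4]<400: 
            p=onz(c,ce[i],.103)
            if .3<p[0]<1.1 and -.4<p[1]<.5: print(n,st[i],ce[i].round(1),p.round(3))
E
```

```text
A [0.66111364 0.15546299 0.103     ]
B [ 0.64171094 -0.1118887   0.103     ]
side [220 153  17   3  27] [228.2 154. ] [0.519 0.2   0.103]
side [272 152  14   8  65] [278.2 155.4] [0.66  0.159 0.103]
side [231 169  22   5  52] [243.1 171. ] [0.545 0.106 0.103]
side [291 212  18  13 114] [299.4 217.3] [ 0.64  -0.113  0.103]
side [227 236  22  12 107] [237.7 241.1] [ 0.481 -0.158  0.103]
side [265 243   8   6  34] [268.3 245.2] [ 0.545 -0.186  0.103]
side [319 316  14   9  35] [324.  320.9] [ 0.599 -0.397  0.103]
scene [337 186  21   9 110] [347.  189.9] [ 0.673 -0.291  0.103]
scene [336 220  10   9  74] [340.8 224.3] [ 0.425 -0.342  0.103]
```

View pics/crop_side.png

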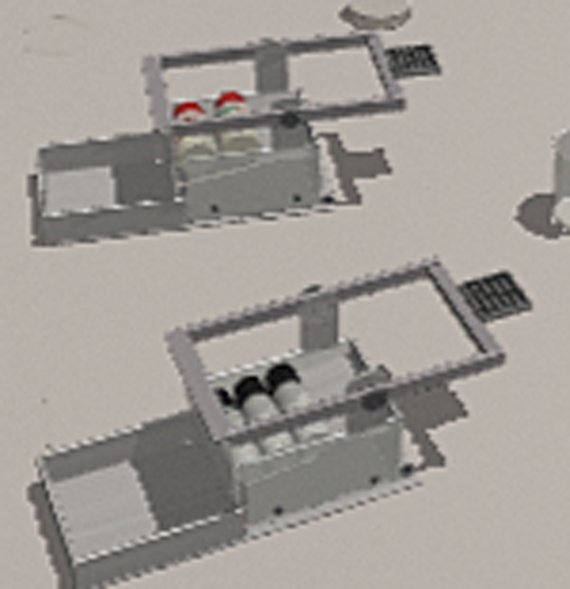

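The far dispenser, at crop (210,100), holds two fat white bottles with red caps, so it is the bottle dispenser. The near one, at crop (260,390), holds slim vials with black caps: caps at (283,375) and (247,390), with a third partly hidden near (225,397). That makes it the vial dispenser, with its paddle at crop (497,293), which is full-image (299,217). The orange piece at (200,324) is the decoy.

```bash
python3 - <<'E'
from h import *
c=load("side");s=load("scene")
f=lambda x,y:(170+x/3.8,140+y/3.8)
P=[onz(c,f(*p),.103) for p in((437,262),(500,355),(172,333),(225,437))];print(np.round(P,3))
v=(P[0]+P[1])/2-(P[2]+P[3])/2;print("yaw",np.degrees(np.arctan2(v[1],v[0])),np.hypot(*v[:2]),"yaw2",np.degrees(np.arctan2(*(P[0]-P[1])[[1,0]]))-90)
p=np.array([.640,-.113,.103]);print("scene pred",proj(s,p))
g=s["img"].max(2)[175:200,275:312];
m=(g<105).astype(np.uint8);k,l,st,ce=cv2.connectedComponentsWithStats(m)
for i in range(1,k): print(st[i],ce[i]+[275,175])
for uv in((180,127),(167,75),(250,78),(248,122)): print("shaker",uv,onz(c,uv,0).round(2),onz(c,uv,.15).round(2))
print("beaker",onz(c,(323,200),0).round(3))
cv2.imwrite("pics/scene_crop.png",cv2.resize(s["img"][165:260,170:330][:,:,::-1],None,fx=5,fy=5,interpolation=cv2.INTER_CUBIC))
E
```

```text
[[ 0.615 -0.075  0.103]
 [ 0.628 -0.167  0.103]
 [ 0.438 -0.102  0.103]
 [ 0.455 -0.195  0.103]]
yaw 8.999210496230102 0.1771221292365044 yaw2 8.663324701200366
scene pred [292.7147344  184.64651243]
[13  9  8  3 19] [291.89473684 184.84210526]
shaker (180, 127) [0.39 0.58 0.  ] [0.39 0.31 0.15]
shaker (167, 75) [0.37 1.08 0.  ] [0.37 0.71 0.15]
shaker (250, 78) [0.74 0.96 0.  ] [0.67 0.61 0.15]
shaker (248, 122) [0.65 0.56 0.  ] [0.6  0.29 0.15]
beaker [0.769 0.052 0.   ]
```

View pics/scene_crop.png

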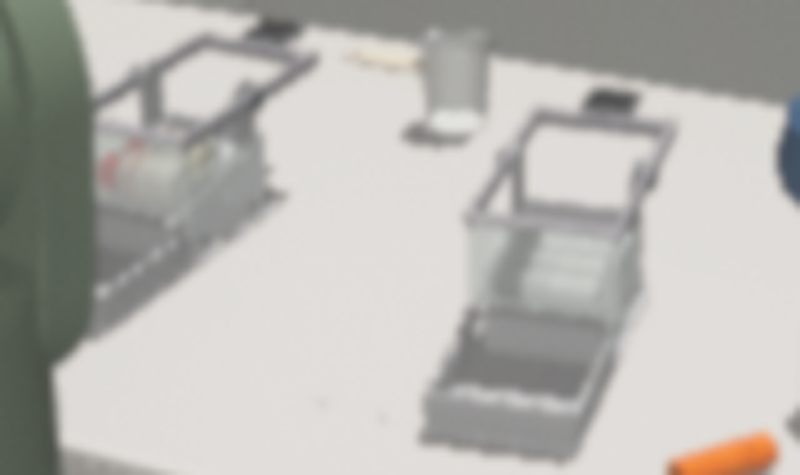

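The scene view confirms it: three slim vials behind the right-hand gate, with its paddle at crop (611,101), full-image (292,185). That matches the side estimate of (0.640, -0.113, 0.103), with the dispenser yawed about 9°. I'll move up and across with the gripper shut.

Emit:
{"fn": "send_rows", "kwargs": {"gripper": [-1, -1, -1, -1, -1], "linear": [[0, 0, 0.167], [0, 0, 0.333], [0.06, -0.15, 0.333], [0.12, -0.3, 0.333], [0.18, -0.45, 0.333]], "turn": [[0, 0, 0], [0, 0, -0.06], [0, 0, -0.13], [0, 0, -0.2], [0, 0, -0.26]]}}

```text
time: 0.6
tcp_pos: [0.3034, 0.4364, 0.3207]
tool_rot: [0.451, 0.893, -0.0, -0.0]
ft_force: [0.8, 0.2, 0.4]
opening: 0.0124
gripper_force: 0.0
```

Emit:
{"fn": "send_rows", "kwargs": {"gripper": [-1, -1, -1, -1, -1], "linear": [[0.08, -0.13, 0], [0.16, -0.26, 0], [0.24, -0.39, 0], [0.32, -0.52, 0], [0.4, -0.65, 0]], "turn": [[0, 0, -0.05], [0, 0, -0.1], [0, 0, -0.15], [0, 0, -0.2], [0, 0, -0.242]]}}

```text
time: 1.1
tcp_pos: [0.4236, 0.2415, 0.3208]
tool_rot: [0.651, 0.759, 0.0, -0.0]
ft_force: [0.8, 0.8, 0.6]
opening: -0.0001
gripper_force: 0.0
```

Emit:
{"fn": "send_rows", "kwargs": {"gripper": [-1, -1, -1, -1, -1], "linear": [[0.08, -0.13, 0], [0.16, -0.26, 0], [0.24, -0.39, 0], [0.32, -0.52, -0.05], [0.4, -0.65, -0.1]], "turn": [[0, 0, 0], [0, 0, 0], [0, 0, 0], [0, 0, 0], [0, 0, 0]]}}

```text
time: 1.6
tcp_pos: [0.5438, 0.0467, 0.2905]
tool_rot: [0.649, 0.761, 0.0, 0.0]
ft_force: [0.9, 1.4, -0.1]
opening: 0.0
gripper_force: 0.0
```

Emit:
{"fn": "send_rows", "kwargs": {"gripper": [-1, -1, -1, -1, -1], "linear": [[0.09, -0.14, -0.02], [0.18, -0.28, -0.08], [0.27, -0.42, -0.2], [0.335, -0.53, -0.32], [0.335, -0.53, -0.41]], "turn": [[0, 0, 0], [0, 0, 0], [0, 0, 0], [0, 0, 0], [0, 0, 0]]}}

```text
time: 2.1
tcp_pos: [0.6445, -0.1149, 0.1665]
tool_rot: [0.651, 0.759, -0.0, 0.001]
ft_force: [0.3, 0.1, 0.6]
opening: 0.0003
gripper_force: 0.0
```

```bash
python3 - <<'E'
from bench import manip
from h import *
s=manip.sense();print(s["tcp_pos"],s["tool_rot"],s["ft_force"])
out=[]
for n,b in(("side",(240,170,340,250)),("scene",(250,140,350,220))):
    c=manip.read_camera(n);im=c["img"][b[1]:b[3],b[0]:b[2],::-1]
    out.append(cv2.resize(im,(400,320),interpolation=cv2.INTER_CUBIC))
    print(n,proj(c,np.array(s["tcp_pos"])-[0,0,.025])-b[:2],proj(c,np.array([.64,-.113,.103]))-b[:2])
cv2.imwrite("pics/above.png",np.hstack(out))
E
```

```text
[ 0.64449322 -0.11492652  0.16650059] [ 6.50755050e-01  7.59287100e-01 -3.60002655e-04  9.13513875e-04] [0.31067141 0.09983598 0.56808925]
side [62.49309921 35.44865702] [59.45639506 47.41049722]
scene [44.03092494 33.6655418 ] [42.7147344  44.64651243]
```

View pics/above.png

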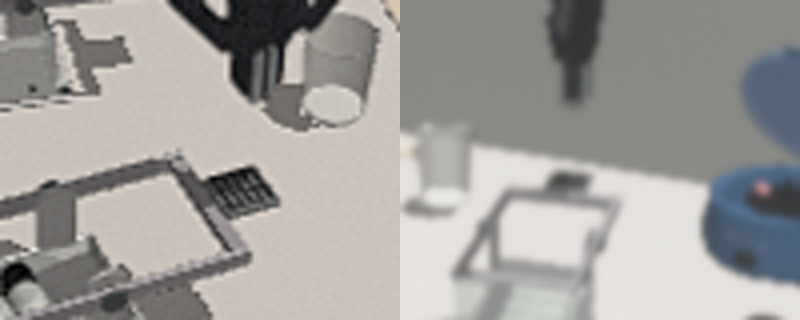

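The fingertips show at side crop (262,100) and scene crop (173,100), both a little higher than predicted. The paddle is at side crop (245,192), as expected. I'll triangulate the tips to check the lateral position.

```bash
python3 - <<'E'
from bench import manip
from h import *
s=manip.sense();print(s["time"],s["tcp_pos"])
a=load("side");b=load("scene")
def tri(u,v):
    o,d=ray(a,u);p,e=ray(b,v);t=np.linalg.lstsq(np.c_[d,-e],p-o,rcond=None)[0]
    return (o+d*t[0]).round(4),(p+e*t[1]).round(4)
print("tip",tri((240+262/4,170+98/4),(250+173/4,140+100/4)))
print("paddle",tri((240+243/4,170+192/4),(250+(570-400)/4,140+182/4)))
# fresh views
for n,bx in(("side",(290,170,325,215)),("scene",(280,140,310,182))):
    im=manip.read_camera(n)["img"][bx[1]:bx[3],bx[0]:bx[2]].max(2)
    m=(im<80);k,l,st,ce=cv2.connectedComponentsWithStats(m.astype(np.uint8))
    print(n,[(st[i]+[bx[0],bx[1],0,0,0]).tolist() for i in range(1,k) if st[i,4]>15])
E
```

```text
2.2 [ 0.64126167 -0.11260785  0.16239883]
tip (array([ 0.6519, -0.1089,  0.1684]), array([ 0.652 , -0.1084,  0.1689]))
paddle (array([ 0.6443, -0.1105,  0.098 ]), array([ 0.6443, -0.1106,  0.0978]))
side [[290, 170, 34, 27, 445], [292, 212, 13, 3, 24]]
scene [[287, 140, 12, 23, 181]]
```

Emit:
{"fn": "send_rows", "kwargs": {"gripper": [-1, -1, -1, -1], "linear": [[0, 0, -0.06], [0, 0, -0.1], [0, 0, -0.1], [0, 0, -0.1]], "turn": [[0, 0, 0], [0, 0, 0], [0, 0, 0], [0, 0, 0]]}}

```text
time: 2.7
tcp_pos: [0.6439, -0.1103, 0.1388]
tool_rot: [0.649, 0.761, 0.0, 0.0]
ft_force: [0.9, -0.1, 0.2]
opening: -0.0002
gripper_force: 0.0
```

Emit:
{"fn": "send_rows", "kwargs": {"gripper": [-1, -1, -1], "linear": [[0, 0, -0.04], [0, 0, -0.04], [0, 0, -0.04]], "turn": [[0, 0, 0], [0, 0, 0], [0, 0, 0]]}}

```text
time: 3.0
tcp_pos: [0.6434, -0.1107, 0.1256]
tool_rot: [0.649, 0.76, -0.0, -0.0]
ft_force: [0.4, 0.4, 0.0]
opening: 0.0
gripper_force: 0.0
```

Emit:
{"fn": "send_rows", "kwargs": {"gripper": [-1, -1, -1], "linear": [[0, 0, -0.03], [0, 0, -0.03], [0, 0, -0.03]], "turn": [[0, 0, 0], [0, 0, 0], [0, 0, 0]]}}

```text
time: 3.3
tcp_pos: [0.6434, -0.1108, 0.1165]
tool_rot: [0.65, 0.76, -0.0, -0.0]
ft_force: [0.4, 0.9, 0.2]
opening: 0.0002
gripper_force: 0.0
```

```bash
python3 - <<'E'
from bench import manip
from h import *
s=manip.sense();print(s["tcp_pos"],s["ft_force"])
out=[]
for n,b in(("side",(240,170,340,250)),("scene",(250,140,350,220))):
    im=manip.read_camera(n)["img"][b[1]:b[3],b[0]:b[2],::-1]
    out.append(cv2.resize(im,(400,320),interpolation=cv2.INTER_CUBIC))
cv2.imwrite("pics/near.png",np.hstack(out))
E
```

```text
[ 0.64337009 -0.11077803  0.11649475] [0.40787998 0.90269107 0.24867642]
```

View pics/near.png

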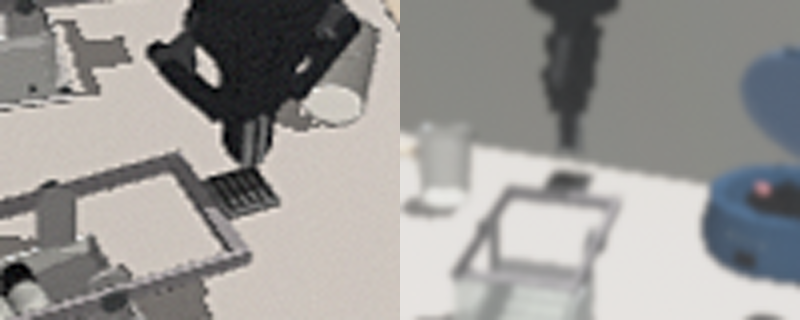

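The tips are at side crop (250,165) and scene crop (170,150), still roughly 15–20 mm above the paddle centre at side (243,192) and scene (170,182), and centred on it. I'll keep going down and watch the force.

Emit:
{"fn": "send_rows", "kwargs": {"gripper": [-1, -1, -1], "linear": [[0, 0, -0.02], [0, 0, -0.04], [0, 0, -0.04]], "turn": [[0, 0, 0], [0, 0, 0], [0, 0, 0]]}}

```text
time: 3.7
tcp_pos: [0.643, -0.1106, 0.1037]
tool_rot: [0.649, 0.76, -0.0, -0.001]
ft_force: [0.6, 0.8, -0.7]
opening: 0.0003
gripper_force: 0.0
```

Emit:
{"fn": "send_rows", "kwargs": {"gripper": [-1, -1, -1], "linear": [[0, 0, -0.02], [0, 0, -0.04], [0, 0, -0.04]], "turn": [[0, 0, 0], [0, 0, 0], [0, 0, 0]]}}

```text
time: 4.0
tcp_pos: [0.6434, -0.1107, 0.092]
tool_rot: [0.649, 0.76, -0.0, -0.0]
ft_force: [-0.8, 0.4, 2.5]
opening: -0.0
gripper_force: 1.1
```

Contact. Pressing down.

Emit:
{"fn": "send_rows", "kwargs": {"gripper": [-1, -1, -1, -1], "linear": [[0, 0, -0.02], [-0.002, 0, -0.04], [-0.004, 0, -0.06], [-0.004, 0, -0.06]], "turn": [[0, 0, 0], [0, 0, 0], [0, 0, 0], [0, 0, 0]]}}

```text
time: 4.4
tcp_pos: [0.6422, -0.1107, 0.074]
tool_rot: [0.649, 0.76, -0.0, -0.0]
ft_force: [3.1, 0.2, 3.9]
opening: -0.0002
gripper_force: 1.9
```

```bash
python3 - <<'E'
from bench import manip
from h import *
s=manip.sense();print(s["time"],s["tcp_pos"],s["ft_force"])
out=[]
for n,b in(("side",(170,160,330,300)),("scene",(220,140,360,262))):
    im=manip.read_camera(n)["img"][b[1]:b[3],b[0]:b[2],::-1]
    out.append(cv2.resize(im,(400,350),interpolation=cv2.INTER_CUBIC))
cv2.imwrite("pics/press1.png",np.hstack(out))
E
```

```text
4.4 [ 0.6421833  -0.1107249   0.07399187] [3.13720836 0.22988656 3.93547472]
```

View pics/press1.png

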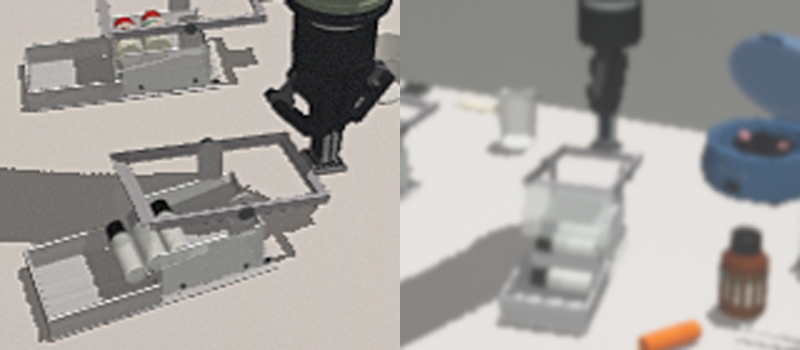

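The gate is lifted, with vials already leaving at side crop (125,250). The tips are on the paddle at (328,165). I'll press on towards the stop and hold.

Emit:
{"fn": "send_rows", "kwargs": {"gripper": [-1, -1, -1, -1, -1], "linear": [[-0.003, 0, -0.02], [-0.007, 0, -0.04], [-0.007, 0, -0.047], [-0.007, 0, -0.047], [-0.007, 0, -0.047]], "turn": [[0, 0, 0], [0, 0, 0], [0, 0, 0], [0, 0, 0], [0, 0, 0]]}}

```text
time: 5.0
tcp_pos: [0.64, -0.111, 0.0607]
tool_rot: [0.65, 0.76, -0.0, -0.0]
ft_force: [0.1, -2.1, 4.6]
opening: 0.0001
gripper_force: 2.1
```

Emit:
{"fn": "send_rows", "kwargs": {"gripper": [-1, -1, -1, -1, -1], "linear": [[0, 0, 0], [0, 0, 0], [0, 0, 0], [0, 0, 0], [0, 0, 0]], "turn": [[0, 0, 0], [0, 0, 0], [0, 0, 0], [0, 0, 0], [0, 0, 0]]}}

```text
time: 5.5
tcp_pos: [0.6402, -0.1108, 0.0607]
tool_rot: [0.65, 0.76, -0.0, -0.0]
ft_force: [0.2, -2.1, 5.2]
opening: -0.0002
gripper_force: 2.1
```

Emit:
{"fn": "send_rows", "kwargs": {"gripper": [-1, -1, -1, -1, -1], "linear": [[0, 0, 0], [0, 0, 0], [0, 0, 0], [0, 0, 0], [0, 0, 0]], "turn": [[0, 0, 0], [0, 0, 0], [0, 0, 0], [0, 0, 0], [0, 0, 0]]}}

```text
time: 6.0
tcp_pos: [0.6402, -0.1108, 0.0607]
tool_rot: [0.649, 0.76, -0.0, -0.0]
ft_force: [-1.3, -2.2, 4.1]
opening: -0.0001
gripper_force: 2.1
```

Emit:
{"fn": "send_rows", "kwargs": {"gripper": [-1, -1, -1, -1, -1], "linear": [[0, 0, 0], [0, 0, 0], [0, 0, 0], [0, 0, 0], [0, 0, 0]], "turn": [[0, 0, 0], [0, 0, 0], [0, 0, 0], [0, 0, 0], [0, 0, 0]]}}

```text
time: 6.5
tcp_pos: [0.6402, -0.1107, 0.0607]
tool_rot: [0.649, 0.76, -0.0, -0.0]
ft_force: [-0.9, -1.9, 4.8]
opening: -0.0
gripper_force: 2.1
```

Emit:
{"fn": "send_rows", "kwargs": {"gripper": [-1, -1, -1, -1, -1], "linear": [[0, 0, 0], [0, 0, 0], [0, 0, 0], [0, 0, 0], [0, 0, 0]], "turn": [[0, 0, 0], [0, 0, 0], [0, 0, 0], [0, 0, 0], [0, 0, 0]]}}

```text
time: 7.0
tcp_pos: [0.6402, -0.1108, 0.0607]
tool_rot: [0.649, 0.76, -0.0, -0.0]
ft_force: [-1.9, -2.1, 4.2]
opening: -0.0002
gripper_force: 2.1
```

```bash
python3 - <<'E'
from bench import manip
from h import *
s=manip.sense();print(s["time"],s["tcp_pos"],s["ft_force"])
out=[]
for n,b in(("side",(170,160,330,300)),("scene",(220,140,360,262))):
    im=manip.read_camera(n)["img"][b[1]:b[3],b[0]:b[2],::-1]
    out.append(cv2.resize(im,(400,350),interpolation=cv2.INTER_CUBIC))
cv2.imwrite("pics/press2.png",np.hstack(out))
E
```

```text
7.0 [ 0.64020837 -0.11075521  0.06069066] [-1.90924537 -2.09132115  4.16535956]
```

View pics/press2.png

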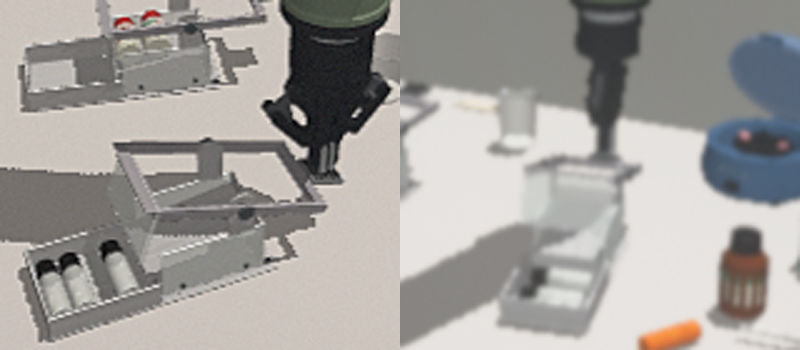

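All three vials lie in the pocket, at side crop (50,285), (75,280) and (118,265), and the lane is empty. I'll release slowly.

Emit:
{"fn": "send_rows", "kwargs": {"gripper": [-1, -1, -1, -1, -1], "linear": [[0, 0, 0.015], [0.002, 0, 0.035], [0.004, 0, 0.055], [0.006, 0, 0.075], [0.01, 0, 0.095]], "turn": [[0, 0, 0], [0, 0, 0], [0, 0, 0], [0, 0, 0], [0, 0, 0]]}}

```text
time: 7.6
tcp_pos: [0.6428, -0.1106, 0.0897]
tool_rot: [0.649, 0.76, -0.0, -0.001]
ft_force: [-1.3, 0.2, 1.7]
opening: 0.0003
gripper_force: 1.3
```

Emit:
{"fn": "send_rows", "kwargs": {"gripper": [-1, -1, -1, -1, -1], "linear": [[0, 0, 0.02], [0, 0, 0.04], [0, 0, 0.07], [0, 0, 0.12], [0, 0, 0.2]], "turn": [[0, 0, 0], [0, 0, 0], [0, 0, 0], [0, 0, 0], [0, 0, 0]]}}

```text
time: 8.1
tcp_pos: [0.6426, -0.1107, 0.1496]
tool_rot: [0.65, 0.76, -0.001, -0.001]
ft_force: [-0.1, -0.0, 0.8]
opening: 0.0001
gripper_force: 0.0
```

Emit:
{"fn": "send_rows", "kwargs": {"gripper": [-1, -1, -1, -1, -1], "linear": [[0, 0, 0.1], [0, 0, 0.2], [0, 0, 0.3], [0, 0, 0.3], [0, 0, 0.3]], "turn": [[0, 0, 0], [0, 0, 0], [0, 0, 0], [0, 0, 0], [0, 0, 0]]}}

```text
time: 8.6
tcp_pos: [0.6434, -0.1108, 0.2404]
tool_rot: [0.65, 0.76, 0.0, 0.001]
ft_force: [0.4, -0.1, -0.7]
opening: -0.0003
gripper_force: 0.0
```

```bash
python3 - <<'E'
from bench import manip
from h import *
s=manip.sense();print(s["time"],s["tcp_pos"],s["ft_force"])
out=[]
for n,b in(("side",(170,140,350,298)),("scene",(220,140,360,262))):
    im=manip.read_camera(n)["img"][b[1]:b[3],b[0]:b[2],::-1]
    out.append(cv2.resize(im,(400,350),interpolation=cv2.INTER_CUBIC))
    if n=="side": d=cv2.absdiff(im,load(n)["img"][b[1]:b[3],b[0]:b[2],::-1]).max(2); print("paddle diff",d[212-140:230-140,285-170:312-170].mean())
cv2.imwrite("pics/end.png",np.hstack(out))
E
```

```text
8.6 [ 0.64337703 -0.11079937  0.24036168] [ 0.38396033 -0.10963752 -0.65287661]
paddle diff 10.872427983539094
```

View pics/end.png

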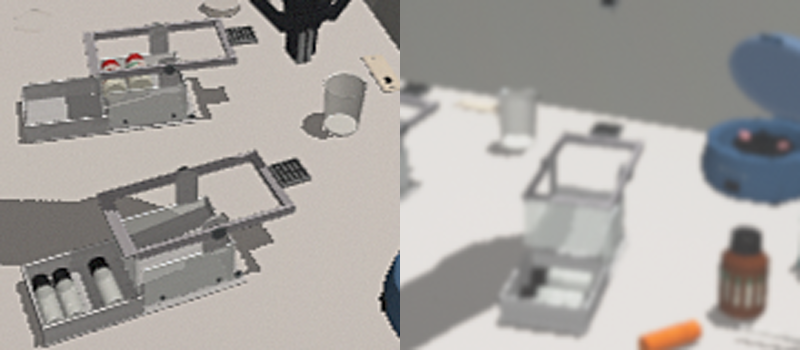

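The vials are in the pocket at side crop (42,295), (67,290) and (103,278). The gate is down, the paddle is up at (292,172), and the bottles and bystanders look unmoved. I'll check numerically that the lever is back to rest, then hand in.

```bash
python3 - <<'E'
from bench import manip
from h import *
f=lambda im:[ (st[i].tolist(),ce[i].round(1).tolist()) for k,l,st,ce in [cv2.connectedComponentsWithStats((im[205:235,280:320].max(2)<85).astype(np.uint8))] for i in range(1,k) if st[i,4]>25]
A=load("side")["img"];B=manip.read_camera("side")["img"]
a,b=f(A),f(B);print(a,b)
g=lambda im:im[200:262,205:320].mean(2).astype(np.float32)
m=np.array(a[0][1])-np.array(b[0][1]);print(m)
if np.abs(m).max()<0.7: print(manip.finish_job())
E
```

```text
[([11, 7, 18, 13, 114], [19.4, 12.3])] [([11, 7, 18, 13, 98], [19.5, 12.1])]
[-0.1  0.2]
the job is handed in; nothing more can be done
None
```

The three slim vials are in the catch pocket and the gate is shut again. The paddle is back at its rest position to within 0.2 pixels. The bottle dispenser stayed shut, the beaker and brown bottle look unmoved (the petri dish is only partly in the last view), and the job is handed in.

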